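Check the small hob ring with a surface thermometer

TASK

First lift the pan lid off the smaller ring of the hob and set it down flat in the middle of the larger ring. Then take the surface thermometer out of its stand and hold it upright with its foot on the cross in the middle of the smaller ring, pressed gently so that the sprung foot is about halfway in, neither just touching nor bottomed out. Finish while still holding it there, steady, so that the reading can settle; leave the saucepan, pepper mill and mug alone.

Things in the scene. Friction and masses are not known exactly. Their poses are not given: they have to be found in the camera images.
- probe: thermometer, 164 mm long, 0.15 kg, upright in its stand at first. Foot disc 14 mm across, steel stem 9 mm; from 80 to 164 mm above the foot a black round handle 32 mm across (grip it from above, any yaw), white dial on top. Origin on the axis at the underside of the unpressed foot, z towards the dial; in the stand 8 mm above the worktop. Lift straight up: clear once the origin is above 95 mm
- foot_tip (a point): centre of the underside of the thermometer's sprung foot, which moves with the foot (up to 14 mm towards the handle)
- foot (a joint): how far the sprung foot is pushed in, m: 0 = fully out, 0.014 = bottomed out; halfway is 0.007. Pushing in takes 1 N to start, rising evenly to 4.5 N at 0.014 (250 N/m)
- stand: fixed stand of the thermometer: black base disc 80 mm across and 4 mm thick, with an upright aluminium tube 42 mm across, bore 22 mm, top at 88 mm; the underside of the thermometer's handle rests on the tube's top, the stem hangs inside. Origin at the centre of the base's underside, on the worktop
- hob: fixed black glass hob, 290 x 480 x 6 mm, level, its top 6 mm above the worktop; two rings printed in pale grey, 230 mm centre to centre along its long side, and five printed dots along one long edge. Origin at the centre of its underside; x along its short side, y along its long side. It is turned a little
- small_ring: the smaller printed ring on the hob, 145 mm across; it may be either the left or the right one. Flat print, no thickness. Origin at its centre on the glass
- small_ring_mark (a point): the middle of the cross, inside a printed circle 32 mm across, at the centre of the smaller ring, on the glass (6 mm above the worktop)
- large_ring: the larger printed ring on the hob, 180 mm across, with the same cross in its middle; not the one to check. Origin at its centre on the glass
- saucepan: bystander: steel saucepan 120 mm across, 75 mm high, with a black handle reaching 158 mm from its axis along its x. Origin at the centre of its underside
- mill: bystander: dark wooden pepper mill, 54 mm across, 140 mm high. Origin at the centre of its underside
- mug: bystander: white mug, 80 mm across, 90 mm high. Origin at the centre of its underside
- lid: steel pan lid, 122 mm across, 0.22 kg, lying flat on the smaller ring and covering its cross at the start: rim 4 mm thick, rising to 10 mm in the middle; on it a black round upright knob 25 mm across, from 16 to 46 mm above the lid's underside (grip the knob from above, any yaw). Origin at the centre of its underside, z up
Not all that is in view belongs to the job. Leave any blue look-alike of the lid alone.

How it is judged:
By the outcome, as a careful person would: the job done as asked, in the order asked, and still so for the second after the job is handed in, while the arm keeps its last pose, push and grip.
It also fails if it takes over 58 s, if anything falls off the work surface, if the arm or the gripper's body presses on something with over 40 N, if the wrist force passes 120 N, or if a joint passes its speed limit or range.

ROBOT

A 6-joint arm with a two-finger parallel gripper is mounted at the origin on the work surface. World frame = base frame: x ahead of the robot, y to its left, z up, the work surface at z = 0. Lengths are in m, angles in rad, forces in N, time in s.
With the tool pointing down it reaches from about 0.3 to 0.95 m from the base axis. Payload 3.1 kg.
Tool frame: the origin (TCP) lies on the centre line of the jaws, within the pads' length; the fingertips stand 19 mm ahead of it and the grasp point (between the pads) is the TCP (ctrl.tip_reach is the distance from the TCP to the fingertips, in m); z points along the fingers, y is the line along which they close (so a half turn about z gives the same grasp; the last joint's range is limited). The gripper opens to 85 mm and grips with 20 to 120 N. Pads are 22 mm wide; open, the fingers measure 114 mm over their backs; the gripper's body (76 mm by 85 mm) begins 54 mm behind the grasp point. The pads swing forward as they close: fully open they stand 13 mm farther back than shut.
Start: joints at [1.128, 0.308, 1.634, -0, 1.2, -0.07], TCP at [0.228, 0.582, 0.25] pointing down, gripper open.
Joint ranges: [-3.06, 3.06], [-0.79, 1.96], [0.05, 2.63], [-1.19, 4.34], [0.05, 2.64], [-2.94, 2.94]. Speed limits (rad/s): [2.79, 2.79, 3.14, 3.14, 3.14, 3.14].

INTERFACE

Orientations are given as a unit quaternion [w, x, y, z].
In Python, from station import ctrl gives the robot as it stands.
- The arm moves only by the tool carry_out, never from a script. Its argument "commands" is one flat list of numbers, 7 for each row, row after row: the opening, from 0 (shut) to 1 (fully open), then the shift along the world's x, y, z in m, then the turn, a rotation vector about the world's x, y, z in rad. In form: [gripper, tx, ty, tz, ax, ay, az, gripper, tx, ty, tz, ax, ay, az, ...]. A call has 1 to 20 rows; each row shifts and turns the commanded pose from where the row before left it; what a row does not reach is not made up. A row lasts 1/12 s, in which the tool goes at most 41.7 mm and 7.16 degrees, less where a joint would pass 70% of its speed; a pose out of reach is approached as far as the arm can. A call with a gripper value outside its range is refused whole. The fingers move at their own pace and stop on an object; the grip force is fixed at half the most. Time passes only in rows, so rows that do not move let the fingers close. It gives the time, the measured TCP pose, the force, the opening and the grip force at its end, in the units of the state.
- ctrl.get_state(): the state, without advancing time (a new reading comes with each control period).
- ctrl.camera(name): name is "scene" or "top" or "wrist"; returns a dict with "color" (480x640x3 uint8, red, green, blue), "K" (3x3 intrinsics, pixels), "extrinsics" (4x4, takes a point from world to camera coordinates). Camera axes: x right, y up, looking along -z (the intrinsics and any distortion apply to the point x, -y, -z); pixel columns grow to the right and rows downward; lengths in m; the calibration is good to about 2 mm. The wrist camera is an equidistant fisheye: a pixel r from the principal point sees the ray r / f radians off the axis. A picture is of the moment at which its call begins. There is no depth.
- ctrl.hand_in(): hands the job in; it is judged then, once.
The state is a dict: "time": time; "q": joint angles; "qvel": joint speeds; "tau": joint torques, N m; "position": TCP position; "ee_rot": TCP orientation; "wrist_force": force on the tool from outside, world axes, zero at the start; "ft_torque": the same for the moment, N m; "gripper_width": finger opening in m; "finger_force": force on a finger pad.
Only numpy, scipy, OpenCV 4.12 (cv2) and the standard library are available. Lean on these libraries where they do the work, as an engineer would, in place of code of your own. Each camera call takes 0.05 s, during which the arm holds its last target. There are 200 camera calls.

## Working session

There is one attempt and no reset: what is moved stays moved. The work goes in short steps, Python scripts to look and compute and a tool call to move; the robot and the scene stay as the last step left them, time stands still between calls to the robot, and variables do not carry over. Pictures are saved under pics/ and viewed, at most 10 in all, crops included, and the job is handed in when it is done.

Besides the shell and the picture viewer there is one more tool, called as name(argument=value, ...) on one line, values as JSON. carry_out: Moves the arm, as the interface text tells. Its arguments: {"type":"object","properties":{"commands":{"type":"array"}},"required":["commands"]}

```bash
mkdir -p pics; ls; cat > h.py <<'E'
import numpy as np, cv2
from station import ctrl
def shot(n,f=None):
    c=ctrl.camera(n)
    if f: cv2.imwrite('pics/'+f,c['color'][:,:,::-1])
    return c
def ray(c,u,v,fish=False):
    K=c['K'];E=c['extrinsics'];x=(u-K[0,2])/K[0,0];y=(v-K[1,2])/K[1,1]
    if fish:
        r=np.hypot(x,y);s=np.sin(r)/r if r>1e-9 else 1;d=np.array([x*s,-y*s,-np.cos(r)])
    else: d=np.array([x,-y,-1.])
    R=E[:3,:3];o=-R.T@E[:3,3];d=R.T@d
    return o,d/np.linalg.norm(d)
def plane(c,u,v,z,fish=False):
    o,d=ray(c,u,v,fish);return o+d*(z-o[2])/d[2]
def tri(r1,r2):
    (a,d),(b,e)=r1,r2
    s=np.linalg.lstsq(np.c_[d,-e],b-a,rcond=None)[0]
    p,q=a+s[0]*d,b+s[1]*e
    return (p+q)/2,np.linalg.norm(p-q)
def proj(c,p):
    E=c['extrinsics'];q=E[:3,:3]@p+E[:3,3];K=c['K']
    return K[0,0]*q[0]/-q[2]+K[0,2],K[1,1]*-q[1]/-q[2]+K[1,2]
E
python3 - <<'E'
from h import *
import pickle
d={}
for n in('scene','top','wrist'):
    d[n]=shot(n,n+'0.png');print(n,d[n]['K'].tolist(),np.round(d[n]['extrinsics'],3).tolist())
pickle.dump(d,open('d0.pkl','wb'))
print(ctrl.get_state(),ctrl.tip_reach)
E
```

```text
pics
scene [[601.7585674863888, 0.0, 318.70959449098535], [0.0, 601.7585674863888, 243.14651500425188], [0.0, 0.0, 1.0]] [[0.267, 0.963, 0.023, -0.112], [-0.596, 0.146, 0.79, 0.32], [0.757, -0.225, 0.613, -2.121], [0.0, 0.0, 0.0, 1.0]]
top [[607.9968143732352, 0.0, 322.1475453238822], [0.0, 607.9968143732352, 230.66726026715526], [0.0, 0.0, 1.0]] [[0.002, -1.0, -0.001, -0.054], [0.993, 0.002, 0.115, -0.629], [-0.115, -0.001, 0.993, -1.348], [0.0, 0.0, 0.0, 1.0]]
wrist [[371.64829954431775, 0.0, 325.5264561681667], [0.0, 371.64829954431775, 242.68328609992275], [0.0, 0.0, 1.0]] [[0.364, 0.931, -0.001, -0.624], [-0.889, 0.347, -0.297, 0.038], [-0.276, 0.109, 0.955, -0.378], [0.0, 0.0, 0.0, 1.0]]
{'time': 0.15, 'q': array([ 1.12829504e+00,  3.08803529e-01,  1.63487533e+00,  1.27515991e-05,
        1.19970833e+00, -6.96847066e-02]), 'qvel': array([-1.67400749e-03, -3.07167730e-03, -2.73955820e-03, -1.22203138e-03,
        1.60772539e-04,  4.30793367e-05]), 'tau': array([-7.09327669e-04, -4.15809023e+01, -2.77143842e+01, -8.26361929e-05,
        6.10346746e-03, -1.23094793e-06]), 'position': array([0.22740406, 0.58151364, 0.24932075]), 'ee_rot': array([-2.33025873e-04,  1.85332813e-01,  9.82675401e-01, -8.66497980e-04]), 'wrist_force': array([-0.35481439,  0.6517243 ,  0.55008069]), 'ft_torque': array([-0.00097861,  0.00595623,  0.03692076]), 'finger_force': 0.0, 'gripper_width': 0.08567708119715108} 0.019
```

View pics/scene0.png

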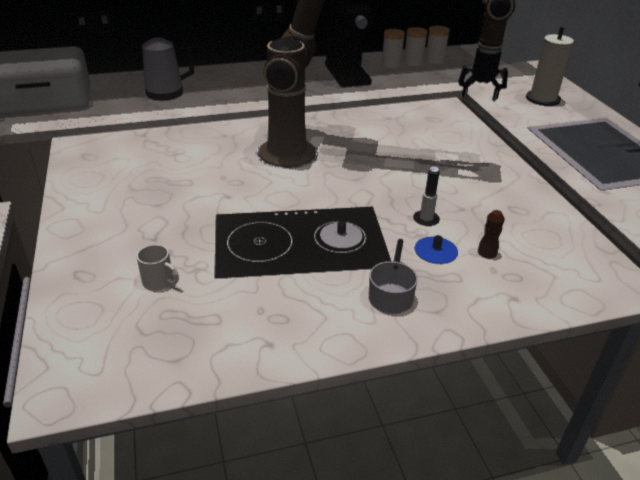

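View pics/top0.png

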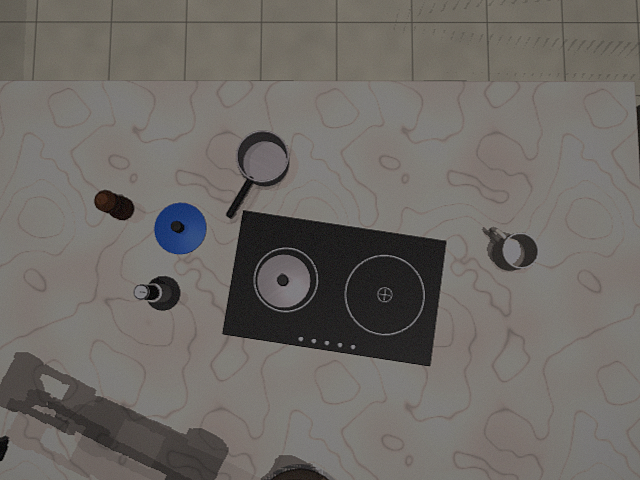

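The scene view has the lid knob at (341,228), the large cross at (260,241), the thermometer at (432,190), a blue decoy lid and the pan. The top view has the lid at (283,281), the large cross at (385,295), the dial near (141,292) and the stand base near (163,293). I'll fit these numerically next.

```bash
cat > m.py <<'E'
from h import *
import pickle
from scipy.optimize import least_squares
d=pickle.load(open('d0.pkl','rb'))
def circ(P):
    f=lambda p:np.hypot(P[:,0]-p[0],P[:,1]-p[1])-p[2]
    r=least_squares(f,[*P.mean(0),.06],loss='soft_l1',f_scale=.001)
    return np.round(r.x,4),np.round(np.std(r.fun),4)
for n in('scene','top'):
    c=d[n];g=cv2.cvtColor(c['color'],cv2.COLOR_RGB2GRAY)
    hob=(g<60).astype(np.uint8)
    k,l,s,ce=cv2.connectedComponentsWithStats(hob)
    seed={'scene':(235,262),'top':(330,250)}[n][::-1]
    h=(l==l[seed]).astype(np.uint8);cn=max(cv2.findContours(h,0,1)[0],key=cv2.contourArea)
    hull=cv2.convexHull(cn);q=cv2.minAreaRect(cn)
    ap=cv2.approxPolyDP(hull,6,True)[:,0]
    co=np.array([plane(c,*p,.006)[:2] for p in ap]);print(n,'hob corners',ap.tolist(),np.round(co,3).tolist())
    inside=np.zeros_like(g);cv2.fillConvexPoly(inside,hull,1);inside=cv2.erode(inside,np.ones((5,5)))
    m=((g>75)&(inside>0)).astype(np.uint8)
    k,l,s,ce=cv2.connectedComponentsWithStats(m)
    for i in range(1,k):
        if s[i,4]<15: continue
        o=max(cv2.findContours((l==i).astype(np.uint8),0,1)[0],key=len)[:,0].astype(float)
        w=np.array([plane(c,*p,.006)[:2] for p in o])
        print(' comp',s[i].tolist(),np.round(ce[i],1),'ctr z6',np.round(plane(c,*ce[i],.006)[:2],4),'circ',circ(w) if len(o)>8 else '')
out=[]
for n,x,y,w in(('scene',300,205,90),('scene',400,155,75),('top',240,240,90),('top',125,265,60)):
    out.append(cv2.resize(d[n]['color'][y:y+w*3//4,x:x+w,::-1],(400,300),interpolation=cv2.INTER_NEAREST))
cv2.imwrite('pics/crops.png',np.clip(1.6*np.vstack([np.hstack(out[:2]),np.hstack(out[2:])]).astype(float),0,255))
E
python3 m.py
```

```text
scene hob corners [[389, 257], [370, 268], [215, 277], [217, 215], [372, 207]] [[0.644, 0.139], [0.676, 0.073], [0.612, -0.336], [0.333, -0.292], [0.402, 0.175]]
 comp [320, 222, 46, 26, 789] [341.1 235.3] ctr z6 [0.5175 0.0402] circ (array([0.5125, 0.0412, 0.0604]), np.float64(0.0169))
 comp [314, 227, 6, 11, 15] [316.1 231.1] ctr z6 [ 0.4808 -0.0247] circ (array([0.527 , 0.043 , 0.0836]), np.float64(0.0011))
 comp [227, 231, 15, 28, 54] [231.1 244.8] ctr z6 [ 0.4864 -0.2732] circ (array([ 0.4862, -0.1905,  0.0923]), np.float64(0.0013))
 comp [281, 232, 12, 24, 36] [288.1 244.1] ctr z6 [ 0.5213 -0.1176] circ (array([ 0.4856, -0.1915,  0.0891]), np.float64(0.0011))
top hob corners [[243, 210], [445, 241], [429, 365], [222, 333]] [[0.681, 0.132], [0.609, -0.338], [0.327, -0.296], [0.397, 0.175]]
 comp [254, 247, 64, 65, 333] [286.  279.8] ctr z6 [0.5189 0.0303] circ (array([0.5204, 0.0316, 0.0734]), np.float64(0.0006))
 comp [258, 255, 52, 52, 2060] [283.6 280.6] ctr z6 [0.517  0.0358] circ (array([0.5174, 0.036 , 0.0595]), np.float64(0.0007))
 comp [345, 255, 80, 80, 427] [384.6 294.
[... 405 characters left out ...]
-0.0034] circ (array([ 0.3857, -0.0034,  0.0041]), np.float64(0.0007))
 comp [311, 339, 5, 4, 16] [313.2 340.4] ctr z6 [ 0.3813 -0.033 ] circ (array([ 0.3812, -0.0331,  0.0041]), np.float64(0.0007))
 comp [325, 341, 4, 4, 15] [326.4 342.4] ctr z6 [ 0.3768 -0.063 ] circ (array([ 0.3767, -0.0631,  0.0038]), np.float64(0.0005))
 comp [338, 343, 4, 4, 16] [339.5 344.5] ctr z6 [ 0.3721 -0.0929] circ (array([ 0.3721, -0.0929,  0.0039]), np.float64(0.0006))
 comp [351, 345, 4, 4, 16] [352.5 346.5] ctr z6 [ 0.3677 -0.1225] circ (array([ 0.3677, -0.1225,  0.0039]), np.float64(0.0006))[ WARN:0@1.110] global loadsave.cpp:1063 imwrite_ Unsupported depth image for selected encoder is fallbacked to CV_8U.
```

View pics/crops.png

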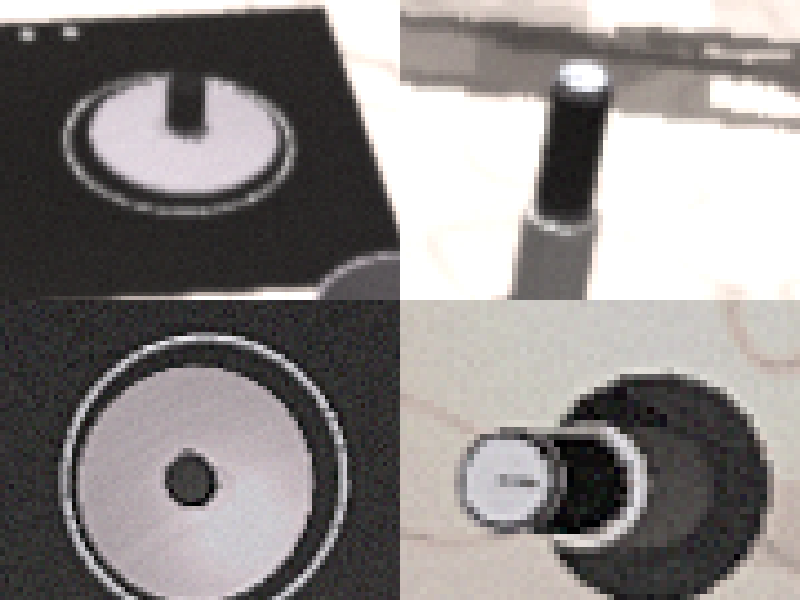

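The crops show the knob top at top (283.0,280.5) and scene (342,~222). The dial is at scene (434.3,169.4) and top (141.2,292.0), and the stand base disc is centred near top (164,293). Next I triangulate these.

```bash
python3 - <<'E'
from h import *
import pickle
d=pickle.load(open('d0.pkl','rb'));s,t=d['scene'],d['top']
print('dial',tri(ray(s,434.3,169.4),ray(t,141.2,292)))
print('knob',tri(ray(s,341.9,222.5),ray(t,283,280.5)), plane(t,283,280.5,.052))
print('base',plane(t,164,293.2,.004), 'dial z172',plane(t,141.2,292,.172),plane(s,434.3,169.4,.172))
print('tube rim in top',plane(t,125+.15*195,265+.15*185,.088))
E
```

```text
dial (array([0.48871233, 0.3169675 , 0.17023088]), np.float64(0.005234062154564738))
knob (array([0.51661431, 0.03727684, 0.05115597]), np.float64(0.006332158070029522)) [0.51569751 0.03417454 0.052     ]
base [0.48764753 0.31112049 0.004     ] dial z172 [0.48784412 0.31385374 0.172     ] [0.49114487 0.31846454 0.172     ]
tube rim in top [0.48750823 0.31046888 0.088     ]
```

carry_out(commands=[1,0.016,-0.0303,0,0,0,0,1,0.016,-0.0303,0,0,0,0,1,0.016,-0.0303,0,0,0,0,1,0.016,-0.0303,0,0,0,0,1,0.016,-0.0303,0,0,0,0,1,0.016,-0.0303,0,0,0,0,1,0.016,-0.0303,0,0,0,0,1,0.016,-0.0303,0,0,0,0,1,0.016,-0.0303,0,0,0,0,1,0.016,-0.0303,0,0,0,0,1,0.016,-0.0303,0,0,0,0,1,0.016,-0.0303,0,0,0,0,1,0.016,-0.0303,0,0,0,0,1,0.016,-0.0303,0,0,0,0,1,0.016,-0.0303,0,0,0,0,1,0.016,-0.0303,0,0,0,0,1,0.016,-0.0303,0,0,0,0,1,0.016,-0.0303,0,0,0,0,1,0,0,0,0,0,0,1,0,0,0,0,0,0])

```text
time: 1.82
position: [0.516, 0.0352, 0.2499]
ee_rot: [-0.0, 0.187, 0.982, 0.0]
wrist_force: [-0.7, 1.0, -0.9]
gripper_width: 0.0852
finger_force: 0.0
```

```bash
python3 - <<'E'
from h import *
import pickle
c=shot('wrist','w1.png');pickle.dump(c,open('w1.pkl','wb'));s=ctrl.get_state();print(s['position'],s['ee_rot'],s['wrist_force'])
E=c['extrinsics'];print(-E[:3,:3].T@E[:3,3])
E
```

```text
[0.51528249 0.03633729 0.24978678] [-7.71689851e-04  1.86247893e-01  9.82502463e-01  1.92077623e-04] [0.56398151 0.5202823  0.34827667]
[0.44539282 0.06269063 0.37206158]
```

View pics/w1.png

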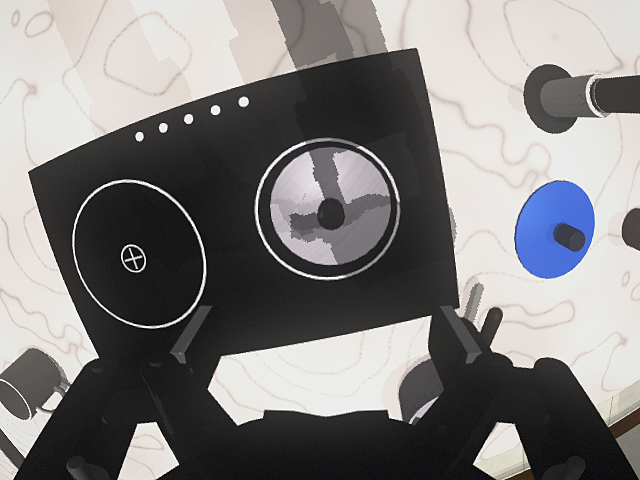

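The wrist view shows the knob at (331,213), the small ring around (328,208), the large cross at (134,258) and the stand on the right. I'll fit the circles from this view.

```bash
cat > w.py <<'E'
from h import *
from scipy.optimize import least_squares
def circ(P,r0=.06):
    f=lambda p:np.hypot(P[:,0]-p[0],P[:,1]-p[1])-p[2]
    r=least_squares(f,[*P.mean(0),r0],loss='soft_l1',f_scale=.001)
    return np.round(r.x,4),np.round(np.std(r.fun),4)
def radial(c,u,v,z,r1,r2,pol=1,fish=True):
    """strongest radial edge between r1,r2 px around (u,v) -> circle fit on plane z"""
    g=cv2.GaussianBlur(cv2.cvtColor(c['color'],cv2.COLOR_RGB2GRAY),(0,0),1).astype(np.float32)
    P=[]
    rr=np.arange(r1,r2,.25)
    for a in np.arange(0,2*np.pi,.05):
        x=(u+rr*np.cos(a)).astype(np.float32);y=(v+rr*np.sin(a)).astype(np.float32)
        p=cv2.remap(g,x[None],y[None],1)[0];e=pol*np.gradient(p)
        i=e.argmax() if pol else p.argmax()
        if pol and e[i]<3: continue
        P.append(plane(c,x[i],y[i],z,fish)[:2])
    return circ(np.array(P))
E
python3 - <<'E'
from w import *
import pickle
c=pickle.load(open('w1.pkl','rb'));t=pickle.load(open('d0.pkl','rb'))['top']
print('small ring',radial(c,328,208,.006,66,76,0),radial(t,286,279.5,.006,29.5,34,0,False))
print('large ring',radial(c,134,258,.006,10,16,0))
print('lid rim',radial(c,331,207,.009,52,65,-1),radial(t,283.5,280.5,.009,23,28,-1,False))
print('knob',radial(c,331,213,.052,8,19,1),plane(c,331,213,.052,True))
print('tri knob w/top',tri(ray(c,331,213,True),ray(t,283,280.5)))
E
```

```text
small ring (array([0.5209, 0.035 , 0.0724]), np.float64(0.0002)) (array([0.5203, 0.0316, 0.0725]), np.float64(0.0004))
large ring (array([ 0.4869, -0.1918,  0.0159]), np.float64(0.0003))
lid rim (array([0.5179, 0.0395, 0.0605]), np.float64(0.0008)) (array([0.5175, 0.0359, 0.0604]), np.float64(0.0006))
knob (array([0.5147, 0.0406, 0.0135]), np.float64(0.0012)) [0.51409915 0.04109863 0.052     ]
tri knob w/top (array([0.51788426, 0.03761806, 0.02784528]), np.float64(0.004629119803112458))
```

carry_out(commands=[1,0.0015,0.002,-0.024,0,0,0,1,0,0,-0.024,0,0,0,1,0,0,-0.024,0,0,0,1,0,0,-0.024,0,0,0,1,0,0,-0.024,0,0,0,1,0,0,-0.024,0,0,0,1,0,0,-0.024,0,0,0,1,0,0,-0.024,0,0,0,1,0,0,-0.004,0,0,0,1,0,0,-0.004,0,0,0,1,0,0,-0.004,0,0,0,1,0,0,-0.004,0,0,0,1,0,0,0,0,0,0,0,0,0,0,0,0,0,0,0,0,0,0,0,0,0,0,0,0,0,0,0,0,0,0,0,0,0,0,0,0,0,0,0,0,0,0,0,0,0,0,0,0,0,0,0])

```text
validation failed for argument at $.co...
```

```bash
python3 - <<'E'
from w import *
s=ctrl.get_state();print(s['position'],s['ee_rot'],s['wrist_force'])
c=shot('wrist','w2.png')
t=shot('top');print(radial(t,283.5,280.5,.009,23,28,-1,False))
E
```

```text
[0.51528249 0.03633729 0.24978678] [-7.71689851e-04  1.86247893e-01  9.82502463e-01  1.92077623e-04] [0.56398151 0.5202823  0.34827667]
(array([0.5171, 0.0358, 0.0598]), np.float64(0.0022))
```

View pics/w2.png

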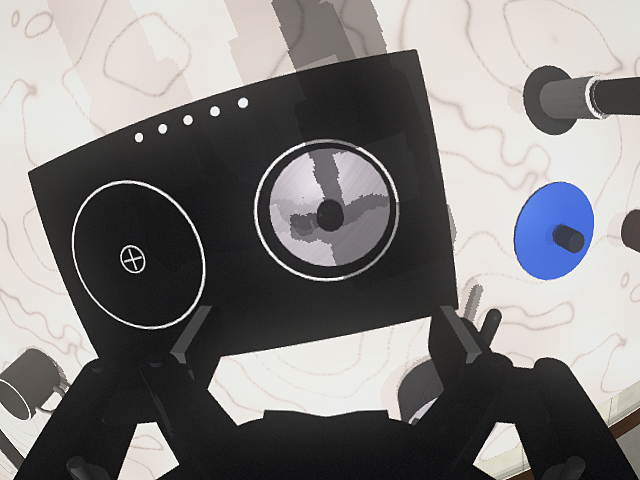

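The call was refused because its list was miscounted, and the view is unchanged. I'll resend it with 19 rows.

carry_out(commands=[1,0.0015,0.002,-0.024,0,0,0,1,0,0,-0.024,0,0,0,1,0,0,-0.024,0,0,0,1,0,0,-0.024,0,0,0,1,0,0,-0.024,0,0,0,1,0,0,-0.024,0,0,0,1,0,0,-0.024,0,0,0,1,0,0,-0.024,0,0,0,1,0,0,-0.008,0,0,0,1,0,0,-0.008,0,0,0,1,0,0,0,0,0,0])

```text
time: 2.88
position: [0.5161, 0.0395, 0.0414]
ee_rot: [-0.001, 0.185, 0.983, -0.0]
wrist_force: [0.1, -0.8, 0.2]
gripper_width: 0.0855
finger_force: 0.0
```

carry_out(commands=[0,0,0,0,0,0,0,0,0,0,0,0,0,0,0,0,0,0,0,0,0,0,0,0,0,0,0,0,0,0,0,0,0,0,0,0,0,0,0,0,0,0])

```text
time: 3.38
position: [0.518, 0.0386, 0.0434]
ee_rot: [0.001, 0.185, 0.983, 0.0]
wrist_force: [-0.3, -0.2, 5.4]
gripper_width: 0.023
finger_force: 58.8
```

```bash
python3 - <<'E'
from w import *
s=ctrl.get_state();print(s['position'],s['ee_rot'],s['wrist_force'])
c=shot('wrist','w3.png')
t=shot('top','t3.png')
E
```

```text
[0.51803881 0.03860178 0.0434215 ] [8.44145542e-04 1.85453253e-01 9.82652707e-01 1.88592737e-04] [-0.34911699 -0.15051513  5.3804776 ]
```

carry_out(commands=[0,0,0,0.01,0,0,0,0,0,0,0.015,0,0,0,0,0,0,0.015,0,0,0,0,-0.0031,-0.0232,0,0,0,0,0,-0.0031,-0.0232,0,0,0,0,0,-0.0031,-0.0232,0,0,0,0,0,-0.0031,-0.0232,0,0,0,0,0,-0.0031,-0.0232,0,0,0,0,0,-0.0031,-0.0232,0,0,0,0,0,-0.0031,-0.0232,0,0,0,0,0,-0.0031,-0.0232,0,0,0,0,0,-0.0031,-0.0232,0,0,0,0,0,-0.0031,-0.0232,0,0,0,0,0,0,0,-0.015,0,0,0,0,0,0,-0.015,0,0,0,0,0,0,0,0,0,0,0,0,0,0,0,0,0])

```text
time: 4.9
position: [0.4846, -0.1927, 0.0514]
ee_rot: [-0.002, 0.185, 0.983, 0.0]
wrist_force: [-0.6, -0.5, -1.4]
gripper_width: 0.0232
finger_force: 59.4
```

```bash
python3 - <<'E'
from w import *
import pickle
s=ctrl.get_state();print(s['position'],s['ee_rot'],s['wrist_force'],s['gripper_width'])
c=shot('wrist');t=shot('top');pickle.dump((c,t),open('w4.pkl','wb'))
a=cv2.resize(c['color'],(400,300));b=cv2.resize(t['color'][180:390,200:480],(400,300))
cv2.imwrite('pics/p4.png',np.hstack([a,b])[:,:,::-1])
E
```

```text
[ 0.48456276 -0.19273664  0.05136209] [-1.80996104e-03  1.85484313e-01  9.82645436e-01  4.90696992e-04] [-0.55536969 -0.49197354 -1.39732447] 0.02317073927356478
```

View pics/p4.png

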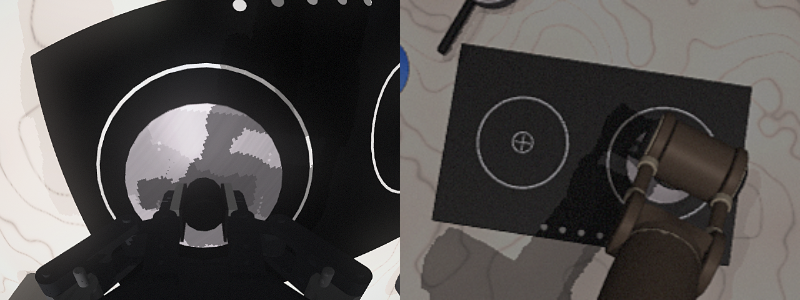

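The wrist view shows the lid held level inside the large ring, and the small-ring cross is now clear. I'll lower it, release and rise.

carry_out(commands=[0,0,0,-0.004,0,0,0,0,0,0,-0.003,0,0,0,0,0,0,-0.002,0,0,0,0,0,0,0,0,0,0])

```text
time: 5.33
position: [0.4864, -0.1932, 0.0435]
ee_rot: [0.0, 0.185, 0.983, -0.0]
wrist_force: [-0.9, 0.7, -1.1]
gripper_width: 0.0229
finger_force: 59.4
```

carry_out(commands=[0,0,0,-0.001,0,0,0,0,0,0,0,0,0,0])

```text
time: 5.5
position: [0.4865, -0.1932, 0.0434]
ee_rot: [-0.0, 0.185, 0.983, 0.0]
wrist_force: [-2.8, 0.7, 6.5]
gripper_width: 0.0236
finger_force: 60.3
```

Now there's contact. Open and rise to a viewing height.

carry_out(commands=[1,0,0,0,0,0,0,1,0,0,0,0,0,0,1,0,0,0,0,0,0,1,0,0,0,0,0,0,1,0,0,0,0,0,0,1,0,0,0.01,0,0,0,1,0,0,0.03,0,0,0,1,0,0,0.035,0,0,0,1,0,0,0.035,0,0,0,1,0,0,0.035,0,0,0,1,0,0,0.035,0,0,0,1,0,0,0.028,0,0,0,1,0.0034,0.0228,0,0,0,0,1,0.0034,0.0228,0,0,0,0,1,0.0034,0.0228,0,0,0,0,1,0.0034,0.0228,0,0,0,0,1,0.0034,0.0228,0,0,0,0,1,0,0,0,0,0,0,1,0,0,0,0,0,0])

```text
time: 7.08
position: [0.5031, -0.0785, 0.2509]
ee_rot: [0.0, 0.184, 0.983, -0.0]
wrist_force: [-0.3, -0.4, 0.1]
gripper_width: 0.0854
finger_force: 0.0
```

```bash
python3 - <<'E'
from w import *
import pickle
s=ctrl.get_state();print(s['position'],s['ee_rot'],s['wrist_force'],s['gripper_width'])
c=shot('wrist','w5.png');pickle.dump(c,open('w5.pkl','wb'))
E
```

```text
[ 0.5031438  -0.07854241  0.25085363] [ 2.81855467e-04  1.84093240e-01  9.82908715e-01 -2.40463747e-04] [-0.33997961 -0.39035638  0.11191039] 0.08541041876888711
```

View pics/w5.png

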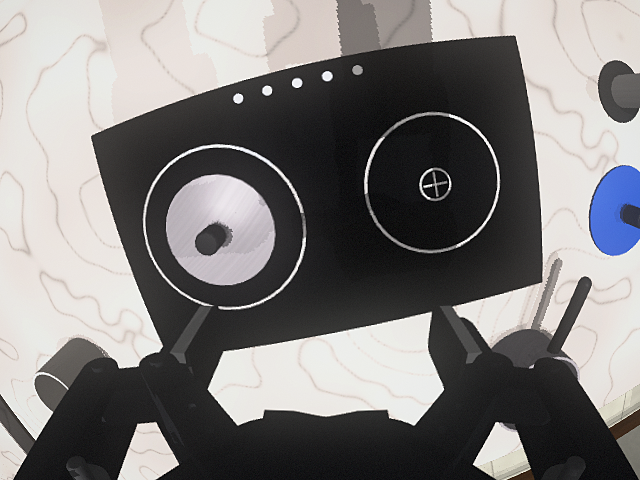

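The lid rests at (220,230) within the large ring centred at about (224,227), and the small cross is clear at (435,184). I'll measure both.

```bash
python3 - <<'E'
from w import *
import pickle
c=pickle.load(open('w5.pkl','rb'))
print('lid',radial(c,220,230,.009,48,62,-1))
print('large',radial(c,224,227,.006,72,90,0))
print('small',radial(c,432,182,.006,60,76,0))
print('mark',radial(c,435,184,.006,11,19,0))
E
```

```text
lid (array([ 0.4861, -0.1929,  0.0605]), np.float64(0.0003))
large (array([ 0.4869, -0.1921,  0.0898]), np.float64(0.0003))
small (array([0.5209, 0.0346, 0.0724]), np.float64(0.0002))
mark (array([0.5209, 0.0346, 0.016 ]), np.float64(0.0002))
```

carry_out(commands=[1,-0.001,0.033,0,0,0,0,1,-0.001,0.033,0,0,0,0,1,-0.001,0.033,0,0,0,0,1,-0.001,0.033,0,0,0,0,1,-0.001,0.033,0,0,0,0,1,-0.001,0.033,0,0,0,0,1,-0.001,0.033,0,0,0,0,1,-0.001,0.033,0,0,0,0,1,-0.001,0.033,0,0,0,0,1,-0.001,0.033,0,0,0,0,1,0,0,0,0,0,0,1,0,0,0,0,0,0])

```text
time: 8.13
position: [0.4935, 0.251, 0.2503]
ee_rot: [0.0, 0.184, 0.983, -0.0]
wrist_force: [-0.3, -0.3, -0.0]
gripper_width: 0.0856
finger_force: 0.0
```

```bash
python3 - <<'E'
from w import *
import pickle
s=ctrl.get_state();print(s['position'],s['ee_rot'],s['wrist_force'],s['gripper_width'])
c=shot('wrist','w6.png');pickle.dump(c,open('w6.pkl','wb'))
E
```

```text
[0.49347911 0.25098617 0.25030665] [ 1.64106979e-04  1.84386706e-01  9.82853700e-01 -3.45900999e-04] [-0.29245992 -0.27288398 -0.02085061] 0.08556057410444173
```

carry_out(commands=[1,-0.0025,0.033,0,0,0,0,1,-0.0025,0.033,0,0,0,0,1,0,0,0,0,0,0,1,0,0,0,0,0,0])

```text
time: 8.52
position: [0.4886, 0.3158, 0.2502]
ee_rot: [0.0, 0.185, 0.983, -0.001]
wrist_force: [-0.3, -0.2, 0.2]
gripper_width: 0.0849
finger_force: 0.0
```

```bash
python3 - <<'E'
from w import *
import pickle
s=ctrl.get_state();print(s['position'],s['ee_rot'],s['wrist_force'],s['gripper_width'])
c=shot('wrist');pickle.dump(c,open('w7.pkl','wb'))
b=pickle.load(open('w6.pkl','rb'))
cv2.imwrite('pics/p7.png',np.hstack([b['color'][0:400,160:560],c['color'][0:400,160:560]])[:,:,::-1])
E
```

```text
[0.4885895  0.3157802  0.25021057] [ 1.02123655e-04  1.85258183e-01  9.82689734e-01 -5.31833039e-04] [-0.32672906 -0.15105337  0.21408503] 0.08492148621255544
```

View pics/p7.png

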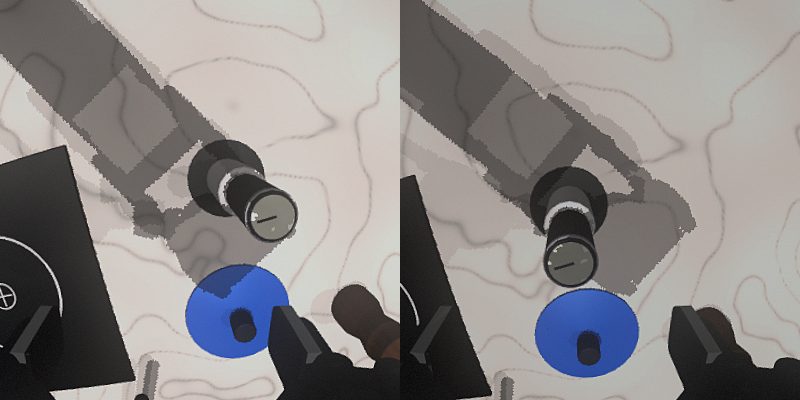

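The dial is at about (431,213) in the first wrist view and (331,263) in the second. The stand base is at about (328,202) in the second.

```bash
python3 - <<'E'
from w import *
import pickle
b=pickle.load(open('w6.pkl','rb'));c=pickle.load(open('w7.pkl','rb'))
def cen(c,u,v):
    im=c['color'];g=cv2.cvtColor(im,cv2.COLOR_RGB2GRAY)
    m=(g>75).astype(np.uint8);m=cv2.morphologyEx(m,cv2.MORPH_CLOSE,np.ones((5,5)))
    k,l,s,ce=cv2.connectedComponentsWithStats(m);i=l[v,u]
    o=max(cv2.findContours((l==i).astype(np.uint8),0,1)[0],key=len)
    return cv2.fitEllipse(o)
e1,e2=cen(b,425,207),cen(c,325,258);print(e1,e2)
print(tri(ray(b,*e1[0],True),ray(c,*e2[0],True)),plane(b,*e1[0],.172,True),plane(c,*e2[0],.172,True))
print('base',radial(c,328,202,.004,33,42,1))
E
```

```text
((358.8394470214844, 181.25123596191406), (440.05950927734375, 694.7282104492188), 96.9142074584961) ((358.6820983886719, 182.5859832763672), (444.40423583984375, 699.568603515625), 98.99313354492188)
(array([  2.20269376,   0.68218562, -10.61735514]), np.float64(0.04951548691667596)) [0.4547995  0.28521525 0.172     ] [0.45059999 0.34972541 0.172     ]
base (array([0.4887, 0.3185, 0.0397]), np.float64(0.0013))
```

```bash
python3 - <<'E'
from w import *
import pickle
b=pickle.load(open('w6.pkl','rb'));c=pickle.load(open('w7.pkl','rb'))
def cen(c,u,v):
    g=cv2.cvtColor(c['color'],cv2.COLOR_RGB2GRAY)
    # dark surround -> outer edge of the bright dial by radial search
    g=cv2.GaussianBlur(g,(0,0),.8).astype(np.float32);rr=np.arange(13,31,.25);P=[]
    for a in np.arange(0,6.28,.1):
        x=(u+rr*np.cos(a)).astype(np.float32);y=(v+rr*np.sin(a)).astype(np.float32)
        p=cv2.remap(g,x[None],y[None],1)[0];j=np.argmax(p<60) 
        if p[j]<60:P.append((x[j],y[j]))
    return cv2.fitEllipseAMS(np.array(P,np.float32)),len(P)
(e1,n1),(e2,n2)=cen(b,431,213),cen(c,331,263);print(e1,n1,e2,n2)
print(tri(ray(b,*e1[0],True),ray(c,*e2[0],True)),plane(b,*e1[0],.172,True),plane(c,*e2[0],.172,True))
E
```

```text
((433.3302917480469, 216.55093383789062), (46.12445831298828, 47.98353576660156), 49.5224723815918) 40 ((330.1783142089844, 262.9233703613281), (43.55729675292969, 46.16194152832031), 95.3144302368164) 63
(array([0.48843392, 0.31854315, 0.171807  ]), np.float64(0.00030772478649471164)) [0.48853204 0.31852444 0.172     ] [0.48820333 0.3185629  0.172     ]
```

carry_out(commands=[1,0,0.002,0,0,0,0,1,0,0,-0.02,0,0,0,1,0,0,-0.02,0,0,0,1,0,0,-0.02,0,0,0,1,0,0,-0.02,0,0,0,1,0,0,-0.02,0,0,0,1,0,0,-0.01,0,0,0,1,0,0,0,0,0,0,1,0,0,0,0,0,0,0,0,0,0,0,0,0,0,0,0,0,0,0,0,0,0,0,0,0,0,0,0,0,0,0,0,0,0,0,0,0,0,0,0,0,0,0,0,0,0,0,0])

```text
time: 9.82
position: [0.4887, 0.3189, 0.1414]
ee_rot: [0.001, 0.185, 0.983, 0.0]
wrist_force: [-0.9, -0.8, 4.6]
gripper_width: 0.0308
finger_force: 59.3
```

carry_out(commands=[0,0,0,0.005,0,0,0,0,0,0,0.015,0,0,0,0,0,0,0.02,0,0,0,0,0,0,0.02,0,0,0,0,0,0,0.02,0,0,0,0,0,0,0.02,0,0,0,0,0,0,0.02,0,0,0,0,0,0,0.02,0,0,0,0,0,0,0,0,0,0,0,0,0,0,0,0,0])

```text
time: 10.65
position: [0.4885, 0.319, 0.281]
ee_rot: [0.001, 0.185, 0.983, 0.001]
wrist_force: [-0.2, -0.9, -1.2]
gripper_width: 0.0309
finger_force: 59.5
```

carry_out(commands=[0,0.0025,-0.0285,0,0,0,0,0,0.0025,-0.0285,0,0,0,0,0,0.0025,-0.0285,0,0,0,0,0,0.0025,-0.0285,0,0,0,0,0,0.0025,-0.0285,0,0,0,0,0,0.0025,-0.0285,0,0,0,0,0,0.0025,-0.0285,0,0,0,0,0,0.0025,-0.0285,0,0,0,0,0,0.0025,-0.0285,0,0,0,0,0,0.0025,-0.0285,0,0,0,0,0,0,0,0,0,0,0,0,0,0,0,0,0,0])

```text
time: 11.65
position: [0.5119, 0.0325, 0.2779]
ee_rot: [-0.002, 0.187, 0.982, -0.0]
wrist_force: [0.0, 0.6, -1.9]
gripper_width: 0.0306
finger_force: 60.0
```

```bash
python3 - <<'E'
from w import *
import pickle
s=ctrl.get_state();print(s['position'],s['ee_rot'],s['wrist_force'],s['gripper_width'])
d={n:shot(n) for n in('wrist','scene','top')};pickle.dump(d,open('w8.pkl','wb'))
x,y=map(int,proj(d['scene'],np.array([.513,.034,.13])))
a=d['wrist']['color'][100:400,120:520];b=cv2.resize(d['scene']['color'][y-60:y+60,x-80:x+80],(400,300))
cv2.imwrite('pics/p8.png',np.hstack([a,b])[:,:,::-1]);print(x,y)
E
```

```text
[0.51189557 0.03247277 0.27793672] [-2.08911330e-03  1.86865423e-01  9.82383287e-01 -1.65241725e-04] [ 0.01100385  0.55792262 -1.91458799] 0.030581555511348973
340 198
```

View pics/p8.png

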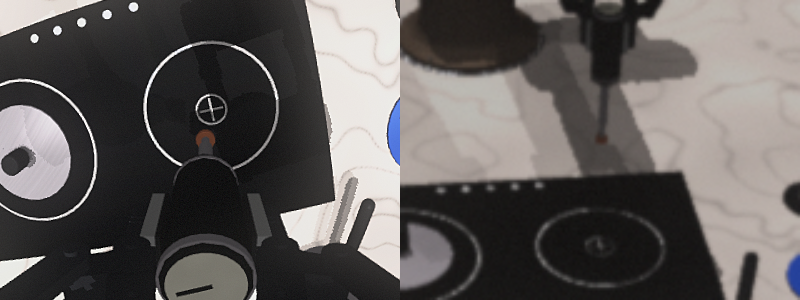

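The foot shows as a red disc at wrist (324,238), just short of the cross at (331,209). In the scene view it is at (340,193).

```bash
cat > f.py <<'E'
from w import *
def red(c,x0,y0,r):
    h=c['color'].astype(int);m=((h[...,0]-h[...,1]>25)&(h[...,0]-h[...,2]>25))
    y,x=np.nonzero(m[y0-r:y0+r,x0-r:x0+r]);return x.mean()+x0-r,y.mean()+y0-r,len(x),(x.min()+x0-r,x.max()+x0-r,y.min()+y0-r,y.max()+y0-r)
E
python3 - <<'E'
from f import *
import pickle
d=pickle.load(open('w8.pkl','rb'));w,s=d['wrist'],d['scene']
a,b=red(w,324,238,18),red(s,340,193,8);print(a,b)
print('foot tri',tri(ray(w,*a[:2],True),ray(s,*b[:2])),'plane .147',plane(w,*a[:2],.147,True),plane(s,*b[:2],.147))
print('mark',radial(w,331,209,.006,11,20,0),'ring',radial(w,331,205,.006,60,75,0))
E
```

```text
f.py:4: RuntimeWarning: Mean of empty slice.
  y,x=np.nonzero(m[y0-r:y0+r,x0-r:x0+r]);return x.mean()+x0-r,y.mean()+y0-r,len(x),(x.min()+x0-r,x.max()+x0-r,y.min()+y0-r,y.max()+y0-r)
  ret = ret.dtype.type(ret / rcount)
Traceback (most recent call last):
  File "f.py", line 4, in red
    y,x=np.nonzero(m[y0-r:y0+r,x0-r:x0+r]);return x.mean()+x0-r,y.mean()+y0-r,len(x),(x.min()+x0-r,x.max()+x0-r,y.min()+y0-r,y.max()+y0-r)
                                                                                      ~~~~~^^
ValueError: zero-size array to reduction operation minimum which has no identity
```

```bash
sed -i 's/>25)&(h\[...,0\]-h\[...,2\]>25)/>T)\&(h[...,0]-h[...,2]>T)/; s/def red(c,x0,y0,r)/def red(c,x0,y0,r,T=25)/' f.py
python3 - <<'E'
from f import *
import pickle
d=pickle.load(open('w8.pkl','rb'));w,s=d['wrist'],d['scene']
print(s['color'][190:197,337:344].tolist()[3])
a,b=red(w,324,238,18),red(s,340,193,6,14);print(a,b)
print('foot tri',tri(ray(w,*a[:2],True),ray(s,*b[:2])),'plane .147',plane(w,*a[:2],.147,True),plane(s,*b[:2],.147))
print('mark',radial(w,331,209,.006,11,20,0),'ring',radial(w,331,205,.006,60,75,0))
E
```

```text
[[74, 68, 65], [66, 51, 45], [58, 39, 32], [55, 40, 32], [57, 40, 35], [65, 47, 41], [91, 83, 78]]
(np.float64(324.8863636363636), np.float64(236.4943181818182), 176, (np.int64(316), np.int64(334), np.int64(230), np.int64(246))) (np.float64(340.27272727272725), np.float64(193.72727272727272), 11, (np.int64(338), np.int64(342), np.int64(193), np.int64(195)))
foot tri (array([0.51016458, 0.03287632, 0.14504388]), np.float64(0.0008750259529542845)) plane .147 [0.50949825 0.03267312 0.147     ] [0.51316489 0.03231776 0.147     ]
mark (array([0.5209, 0.035 , 0.016 ]), np.float64(0.0002)) ring (array([0.5208, 0.0351, 0.0722]), np.float64(0.0019))
```

carry_out(commands=[0,0.004,0.001,-0.02,0,0,0,0,0.004,0.001,-0.02,0,0,0,0,0,0,-0.02,0,0,0,0,0,0,-0.02,0,0,0,0,0,0,-0.02,0,0,0,0,0,0,-0.02,0,0,0,0,0,0,0,0,0,0,0,0,0,0,0,0,0,0,0,0,0,0,0,0])

```text
time: 12.55
position: [0.5218, 0.0364, 0.1611]
ee_rot: [0.001, 0.185, 0.983, 0.0]
wrist_force: [0.4, 0.7, -1.0]
gripper_width: 0.0307
finger_force: 60.0
```

```bash
python3 - <<'E'
from f import *
import pickle
s=ctrl.get_state();print(s['position'],s['ee_rot'],s['wrist_force'],s['gripper_width'])
d={n:shot(n) for n in('wrist','scene')};pickle.dump(d,open('w9.pkl','wb'));w,sc=d['wrist'],d['scene']
p=s['position'];u,v=map(int,proj(sc,p-[0,0,.13]));print('exp',u,v)
a,b=red(w,325,236,25),red(sc,u,v,8,14);print(a,b)
print('foot tri',tri(ray(w,*a[:2],True),ray(sc,*b[:2])),'plane .03',plane(w,*a[:2],.03,True),plane(sc,*b[:2],.03))
x0,x1,y0,y1=a[3];print('bbox',plane(w,(x0+x1)/2,(y0+y1)/2,.029,True))
cv2.imwrite('pics/p9.png',np.hstack([cv2.resize(w['color'][120:270,225:425],(400,300)),cv2.resize(sc['color'][v-60:v+30,u-60:u+60],(400,300))])[:,:,::-1])
E
```

```text
[0.52181898 0.03643157 0.16108   ] [5.93203892e-04 1.84699803e-01 9.82794794e-01 1.53569843e-04] [ 0.42491164  0.67225307 -1.02330071] 0.03068976506169903
exp 340 229
(np.float64(324.96067415730334), np.float64(236.48314606741576), 178, (np.int64(316), np.int64(334), np.int64(230), np.int64(245))) (np.float64(340.6666666666667), np.float64(230.11111111111111), 9, (np.int64(339), np.int64(342), np.int64(229), np.int64(231)))
foot tri (array([0.52089575, 0.0365278 , 0.02763357]), np.float64(0.0003765872515709647)) plane .03 [0.52018529 0.03660255 0.03      ] [0.52398526 0.03565939 0.03      ]
bbox [0.52117352 0.0362473  0.029     ]
```

carry_out(commands=[0,-0.0005,-0.001,-0.01,0,0,0,0,0,0,-0.007,0,0,0,0,0,0,0,0,0,0,0,0,0,0,0,0,0,0,0,0,0,0,0,0,0,0,0,0,0,0,0])

```text
time: 13.15
position: [0.5208, 0.0346, 0.1434]
ee_rot: [0.0, 0.185, 0.983, 0.0]
wrist_force: [0.7, -0.2, -2.4]
gripper_width: 0.031
finger_force: 60.0
```

```bash
cat > g.py <<'E'
from f import *
import sys
s=ctrl.get_state();print(s['time'],s['position'],s['ee_rot'],s['wrist_force'])
w=shot('wrist');sc=shot('scene')
p=s['position'];u,v=map(int,proj(sc,p-[0,0,.13]))
a,b=red(w,325,236,25),red(sc,u,v,8,14);print(a,b)
z=p[2]-.133
print('foot tri',tri(ray(w,*a[:2],True),ray(sc,*b[:2])))
x0,x1,y0,y1=a[3];print('bbox',plane(w,(x0+x1)/2,(y0+y1)/2,z+.001,True))
m=plane(w,0,0,.006,True)
# pixel of the mark as predicted
o=np.array([.5209,.0348,.006]);E=w['extrinsics'];q=E[:3,:3]@o+E[:3,3];r=np.arctan2(np.hypot(*q[:2]),-q[2]);k=r*w['K'][0,0]/np.hypot(*q[:2])
U,V=w['K'][0,2]+k*q[0],w['K'][1,2]-k*q[1];print('mark px',U,V,radial(w,U,V,.006,19,38,0))
f=sys.argv[1];cv2.imwrite('pics/'+f,np.hstack([cv2.resize(w['color'][int(V)-60:int(V)+60,int(U)-80:int(U)+80],(400,300)),cv2.resize(sc['color'][v-60:v+30,u-60:u+60],(400,300))])[:,:,::-1])
E
python3 g.py p10.png
```

```text
13.15 [0.52084896 0.0346051  0.14341076] [1.53635879e-04 1.85383675e-01 9.82666204e-01 3.64126553e-05] [ 0.66526836 -0.18860158 -2.36650723]
(np.float64(324.8806818181818), np.float64(236.45454545454544), 176, (np.int64(316), np.int64(334), np.int64(230), np.int64(246))) (np.float64(339.25), np.float64(234.75), 12, (np.int64(338), np.int64(341), np.int64(233), np.int64(236)))
foot tri (array([0.51948187, 0.03412698, 0.01038783]), np.float64(0.0007842760832523138))
bbox [0.52043237 0.03426734 0.01141076]
mark px 325.9174319588188 236.19614747209744 (array([0.5208, 0.0349, 0.0161]), np.float64(0.0005))
```

carry_out(commands=[0,0,0.0005,-0.002,0,0,0,0,0,0,0,0,0,0,0,0,0,0,0,0,0])

```text
time: 13.5
position: [0.5206, 0.0352, 0.1412]
ee_rot: [-0.0, 0.185, 0.983, -0.0]
wrist_force: [0.6, -0.5, -1.1]
gripper_width: 0.0306
finger_force: 60.0
```

carry_out(commands=[0,0,0,-0.002,0,0,0,0,0,0,-0.002,0,0,0,0,0,0,-0.001,0,0,0,0,0,0,0,0,0,0,0,0,0,0,0,0,0])

```text
time: 13.92
position: [0.521, 0.0352, 0.1365]
ee_rot: [0.0, 0.185, 0.983, 0.0]
wrist_force: [-0.1, 0.3, -0.3]
gripper_width: 0.0308
finger_force: 60.1
```

carry_out(commands=[0,0,0,-0.002,0,0,0,0,0,0,0,0,0,0,0,0,0,0,0,0,0])

```text
time: 14.17
position: [0.521, 0.0352, 0.1344]
ee_rot: [0.0, 0.185, 0.983, 0.0]
wrist_force: [0.5, 0.8, 1.1]
gripper_width: 0.0307
finger_force: 60.2
```

```bash
python3 g.py p11.png; python3 - <<'E'
from h import *
for i in range(8):
    s=ctrl.get_state();print(s['time'],s['position'],s['wrist_force'],s['ft_torque']);ctrl.camera('top')
E
```

```text
14.1667 [0.52095369 0.03516695 0.1344085 ] [3.14425111e-04 1.85326725e-01 9.82676906e-01 6.51283425e-05] [0.47900485 0.81457727 1.1163057 ]
(np.float64(324.9774011299435), np.float64(238.32768361581918), 177, (np.int64(316), np.int64(334), np.int64(232), np.int64(247))) (np.float64(339.6666666666667), np.float64(236.11111111111111), 9, (np.int64(338), np.int64(341), np.int64(235), np.int64(237)))
foot tri (array([0.51986704, 0.03508378, 0.00562348]), np.float64(2.1147502189255013e-05))
bbox [0.52158426 0.03443978 0.0024085 ]
mark px 325.1219413326502 239.93087421639422 (array([0.5203, 0.035 , 0.0158]), np.float64(0.0007))
14.2667 [0.5209241  0.03516784 0.1344528 ] [ 0.28383956 -0.4429046   0.53542589] [ 7.16549313e-02 -1.80612520e-01 -1.34753493e-04]
14.3167 [0.52090417 0.03518113 0.13447502] [0.37768618 0.2793663  0.88517432] [ 0.03386616 -0.07665956  0.04465681]
14.3667 [0.52091916 0.03516938 0.13444753] [1.00665321 0.58597239 1.28171054] [ 0.01641758 -0.11140779 -0.01721935]
14.4167 [0.52088156 0.03519744 0.13442176] [1.63515157 0.52529976 0.45149041] [ 0.07989177 -0.11664265 -0.02340484]
14.4667 [0.52089438 0.03518522 0.13443106] [0.57525234 1.15682449 0.50483699] [ 0.05693932 -0.17659792  0.00521596]
14.5167 [0.52089755 0.03518654 0.13440548] [ 1.07621019 -0.35266486  1.03461146] [ 0.11280948 -0.18643699  0.05427729]
14.5667 [0.52089194 0.03520212 0.13441142] [1.4136617  0.28483161 0.84592532] [ 0.09007806 -0.17337172 -0.04669867]
14.6167 [0.52087183 0.03519564 0.13437465] [0.00615848 0.35392344 0.97078868] [ 0.06293462 -0.18789534 -0.0433419 ]
```

carry_out(commands=[0,0,0,-0.001,0,0,0,0,0,0,-0.001,0,0,0,0,0,0,0,0,0,0,0,0,0,0,0,0,0,0,0,0,0,0,0,0,0,0,0,0,0,0,0])

```text
time: 15.17
position: [0.5208, 0.0352, 0.1324]
ee_rot: [0.0, 0.185, 0.983, 0.0]
wrist_force: [0.9, 0.8, 1.0]
gripper_width: 0.0303
finger_force: 60.3
```

```bash
python3 g.py p12.png; python3 - <<'E'
from h import *
F=[]
for i in range(25):
    s=ctrl.get_state();F.append([*s['wrist_force'],*s['position']]);ctrl.camera('top')
print(np.round(np.mean(F,0),4),np.round(np.std(F,0),4))
E
```

```text
15.1667 [0.52081312 0.0351843  0.13236576] [1.55892264e-04 1.85336830e-01 9.82675039e-01 5.22879052e-05] [0.90403011 0.77612184 0.97383807]
(np.float64(325.090395480226), np.float64(239.24293785310732), 177, (np.int64(316), np.int64(334), np.int64(233), np.int64(249))) (np.float64(339.5), np.float64(236.2), 10, (np.int64(338), np.int64(341), np.int64(235), np.int64(237)))
foot tri (array([0.51980458, 0.03488052, 0.00527166]), np.float64(0.0005252361842986987))
bbox [5.22465152e-01 3.40521396e-02 3.65757569e-04]
mark px 325.17905622974604 240.99430252134937 (array([0.5203, 0.035 , 0.0158]), np.float64(0.0013))
[0.9873 0.5377 1.4279 0.5208 0.0352 0.1323] [0.5267 0.4764 0.4272 0.     0.     0.    ]
```

View pics/p12.png

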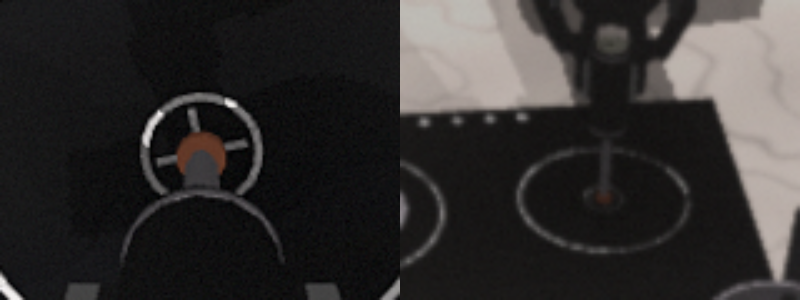

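The foot sits centred on the cross: the red disc is at about (201,156) in the left crop, concentric with the printed circle. It is about 7 mm in by both height and force (about 2.9 N), and steady. I'm handing it in.

```bash
python3 -c "
from station import ctrl
print(ctrl.hand_in())"
```

```text
the job is handed in; nothing more can be done
None
```

I set the lid flat on the larger ring, about 1 mm off centre, and handed the job in with the thermometer held upright and steady on the smaller ring's cross, its foot pressed in about 7 mm; the hand-in gave no verdict.

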